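# Reset the roller-lane stop and feed the tube crate

## Task

Free the red clamp knob of the blue stop on the roller lane, slide the stop until its white pointer is in line with the orange mark, and turn the knob fully tight again. Then push the teal tube crate along the rollers, without lifting it, until it rests flat against the locked stop, and let go. Leave the wash bottle, beaker, jar and tip box as they stand.

Things in the scene. Friction and masses are not known exactly. Their poses are not given: they have to be found in the camera images.
- lane: Fixed roller lane, 275 x 570 mm, on the table. Origin at table height under the middle of the channel; y is the crate's way towards the stop, x points across it away from the robot, z up. 18 free rollers, tops at z = 45 mm, y -265 to +245 mm, between two guide walls: inner faces at x = -66 and +66 mm, 10 mm thick, tops at z = 58 mm. The stop's square rail runs along y at x = 105 mm.
- lamp_bar (a point): Middle of the fixed lamp bar, a 14 mm tube with a 22 mm wide white strip, along the lane's y over the rail, 280 mm above the table, 530 mm long with an upright post at each end. It blocks a tool held upright over the knob: lean the tool towards the robot, along the knob's axis.
- clamp_knob (a joint): Angle of the red clamp knob, rad: 0 = fully tight (end stop); grows counter-clockwise, seen looking at the knob along its axis (loosening), to an end stop at 1.4. The clamp bites below about 0.6 and is free above 0.9; tight, the stop holds 20 N or more. It stays where left and takes up to 0.2 N m to turn. It starts tight, at 0 to 0.2.
- knob_grip (a point): Grip point of the clamp knob, on its axis, about 130 mm above the table. z: the knob's axis, pointing out of it, leaning 35 degrees from vertical towards the robot (-x of the lane). x: along the grip bar, 50 mm long, 14 mm thick (y), from 21 mm below to 9 mm above this point along z; a 38 mm disc lies under the bar. Turns with the knob, travels with the stop.
- stop_pointer (a point): Tip of the white pointer of the blue stop carriage, at the same lane y as the knob's axis. The carriage slides along the lane's y only, 230 mm of travel, about 2 N of friction when freed; it can be moved by the gripped knob. Axes as the lane's.
- stop_face (a point): Middle of the flat face of the stop arm that meets the crate; it looks to -y of the lane, 40 mm before the pointer in lane y. The arm is a blue plate across the rollers, 12 mm thick, 60 to 88 mm above the table, lane x -60 to +75 mm. Axes as the lane's.
- mark_orange: Orange mark, a small tab (9 mm wide along the lane, 43 mm across it, top 28 mm above the table) fixed on the white scale strip beyond the rail: the place for the pointer. Origin under the tab, in line with its middle in lane y; axes as the lane's.
- mark_blue: Blue mark, the same tab for another crate: not used now.
- crate_center (a point): Centre of the teal tube crate, a closed block 112 (x, across the lane) x 90 (y, along it) x 60 mm (z) with tube caps rising 15 mm above its top; 0.3 to 0.65 kg; axes nearly those of the lane. It stands on the rollers, this point 75 mm above the table, and rolls very easily.
- crate_front (a point): Middle of the crate's front face (its +y face, the one that meets the stop), half-way up.
- wash_bottle: White wash bottle with a red cap, 62 mm across, 165 mm tall, standing on the robot's side of the lane. Origin under its centre.
- beaker: Glass beaker, 68 mm across, 85 mm tall, on the robot's side of the lane. Origin under its centre.
- jar: White jar with a green lid, 60 mm across, 100 mm tall, on the robot's side of the lane. Origin under its centre.
- tip_box: Blue and white pipette-tip box, 75 x 110 x 50 mm, standing beyond the lane. Origin under its centre.
Things that resemble listed ones, but are neither listed nor needed, are in the scene too. What is shaped like the part that bears crate_center but purple or yellow is not meant.

How it is judged:
On the way, in this order (a step that is already met when the one before it is completed fails the run):
1. the clamp knob is freed (value of joint clamp_knob above 0.9 rad), for 0.1 s.
2. the freed stop stands with its pointer at the orange mark (within 5 mm) (value of joint clamp_knob above 0.7 rad and y of stop_pointer in the frame of mark_orange between -0.005 and 0.005 m), for 0.1 s.
3. the knob is turned tight (below 0.25 rad) with the pointer at the orange mark (value of joint clamp_knob below 0.25 rad and y of stop_pointer in the frame of mark_orange between -0.005 and 0.005 m), for 0.2 s.
4. the crate's front has come to within 5 mm of the stop's face (y of crate_front in the frame of stop_face above -0.005 m), for 0.2 s.
At the end, for the whole second after the job is handed in: The knob is tight (below 0.25 rad), the pointer within 5 mm of the orange mark's middle along the lane, and the crate rests on the rollers with its front within 5 mm of the stop's face and square to the lane within 0.09 rad, at rest (all of step 3 and y of crate_front in the frame of stop_face between -0.005 and 0.005 m and z of crate_center in the frame of lane below 0.082 m and angle between the y axis of crate_center and the y axis of lane, either way round below 0.09 rad and linear speed of crate below 0.02 m/s); the robot touches nothing.
It fails at once if the crate is lifted off the rollers (20 mm) or tipped (0.25 rad) (height (world z) of crate_center above 0.095 m or angle between crate_center's own z axis and vertical above 0.25 rad).
It fails at once if a bystander is moved more than 20 mm (distance of any of wash_bottle, beaker, jar, tip_box from where it was at the start of the episode above 0.02 m).
It also fails if it takes over 64 s, if anything falls off the work surface, if the arm or the gripper's body presses on something with over 40 N, if the wrist force passes 120 N, or if a joint passes its speed limit or range.

## Robot

A 6-joint arm with a two-finger parallel gripper is mounted at the origin on the work surface. World frame = base frame: x ahead of the robot, y to its left, z up, the work surface at z = 0. Lengths are in m, angles in rad, forces in N, time in s.
With the tool pointing down it reaches from about 0.3 to 0.825 m from the base axis. Payload 5.4 kg.
Tool frame: the origin (TCP) lies at the very end of the fingers, on their centre line; the grasp point (between the pads) lies 19 mm behind it; z points along the fingers, x is the direction in which the jaws open and shut, and the axes are right-handed (so a half turn about z gives the same grasp; the last joint's range is limited). The gripper opens to 92 mm and grips with 3 to 60 N. Pads are 20 mm wide; open, the fingers measure 128 mm over their backs; the gripper's body (75 mm by 189 mm) begins 69 mm behind the grasp point.
Start: joints at [1.046, 0.158, 1.597, -0, 1.386, -0.21], TCP at [0.178, 0.547, 0.215] pointing down, gripper open.
Joint ranges: [-2.91, 2.91], [-0.94, 2.29], [0.18, 2.7], [-1.29, 4.43], [0.17, 2.64], [-3, 3]. Speed limits (rad/s): [2.57, 2.57, 3.14, 3.14, 3.14, 3.14].

## Interface

Orientations are given as a rotation vector (axis times angle).
In Python, from workcell import bot gives the robot as it stands. Calls block until the motion is done:
- bot.goto(position, orientation): joint-space move of the TCP to a pose.
- bot.line_to(position, rot=None, max_speed=0.15): straight line of the TCP; rot=None keeps the orientation; max_speed is the mean speed in m/s.
- bot.set_joints(angles): joint-space move.
- bot.set_gripper(opening, newtons=None): opening from 0.0 (shut) to 1.0 (fully open); newtons is the grip in N (None keeps the last); returns when the fingers have stopped.
- bot.hold(seconds).
- bot.inverse_kinematics(position, orientation): joint angles nearest the present ones, or None.
- bot.read_camera(name): name is "side" or "top" or "wrist"; returns a dict with "pixels" (400x640x3 uint8, blue, green, red), "fx", "fy", "cx", "cy" (pixels), "R" (3x3) and "t" (3): a world point X has camera coordinates R X + t. Camera axes: x right, y down, z forward; pixel columns grow to the right and rows downward; lengths in m; the calibration is good to about 2 mm. A picture is of the moment at which its call begins. There is no depth.
A pose or a line that the arm cannot do raises bot.MotionError and nothing moves.
- bot.job_done(): hands the job in, once; it reports no verdict.
Readings, each from a call of its own:
- bot.current_clock(): time.
- bot.current_joints(): joint angles.
- bot.current_joint_vel(): joint speeds.
- bot.current_effort(): joint torques, N m.
- bot.current_ee_pos(): TCP position.
- bot.current_tool_rot(): TCP orientation.
- bot.current_contact_force(): force on the tool from outside, world axes, zero at the start.
- bot.current_ft_torque(): the same for the moment, N m.
- bot.current_opening(): opening from 0.0 (shut) to 1.0 (fully open).
Only numpy, scipy, OpenCV 4.12 (cv2) and the standard library are available. Lean on these libraries where they do the work, as an engineer would, in place of code of your own. Each camera call takes 0.05 s, during which the arm holds its last target.

## Working session

There is one attempt and no reset: what is moved stays moved. The work goes in short steps, each a Python script; the robot and the scene stay as the last script left them, time stands still between calls to the robot, and variables do not carry over. Pictures are saved under pics/ and viewed, and the job is handed in when it is done.

```bash
ls; mkdir -p pics; python3 - <<'E'
from workcell import bot
import cv2, numpy as np
for n in ("side","top","wrist"):
    c=bot.read_camera(n); cv2.imwrite(f"pics/{n}0.png",c["pixels"])
    R=np.array(c["R"]);t=np.array(c["t"])
    print(n,c["fx"],c["cx"],c["cy"],(-R.T@t).round(3),R.round(3).tolist())
print(bot.current_clock(),bot.current_tool_rot())
E
```

```text
pics
side 462.13243214430963 320.8857963881725 200.18405438507534 [ 0.279 -0.82   1.032] [[0.963, -0.268, -0.001], [-0.201, -0.72, -0.664], [0.177, 0.64, -0.748]]
top 416.20832261163116 313.2626337101913 201.317776659697 [ 0.36  -0.053  1.263] [[0.029, -1.0, 0.005], [-0.991, -0.029, -0.13], [0.13, -0.002, -0.991]]
wrist 325.80782350948704 324.964060735599 194.98016564932527 [0.108 0.569 0.385] [[0.31, 0.951, -0.002], [0.918, -0.299, 0.259], [0.246, -0.082, -0.966]]
0.15 [ 2.54171409e+00  1.84545245e+00 -2.00888956e-03]
```

View pics/side0.png

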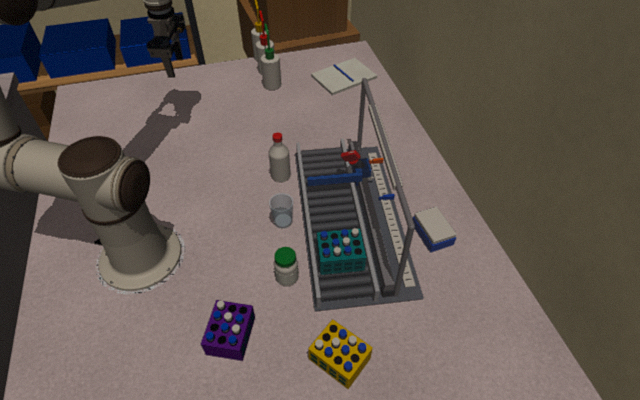

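View pics/top0.png

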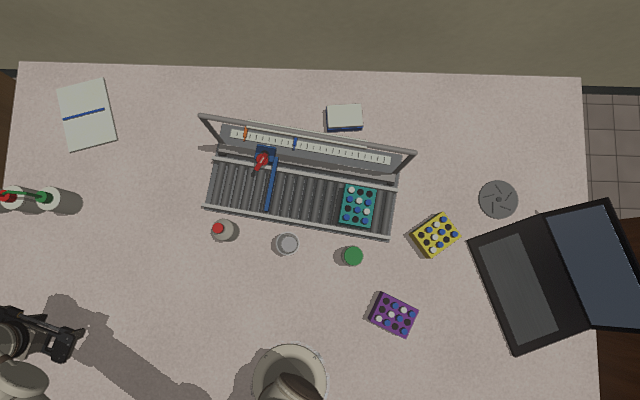

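View pics/wrist0.png

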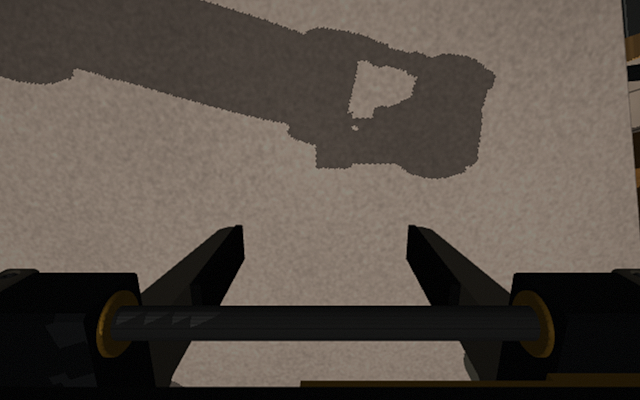

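The side and top views show the lane with its stop near top pixel (265,165), the orange mark at (246,132) and the teal crate at (358,205). I'll zoom in next.

```bash
python3 - <<'E'
import cv2
a=cv2.imread("pics/top0.png")[100:250,185:425]; cv2.imwrite("pics/topz.png",cv2.resize(a,None,fx=3.3,fy=3.3,interpolation=cv2.INTER_CUBIC))
a=cv2.imread("pics/side0.png")[75:310,260:460]; cv2.imwrite("pics/sidez.png",cv2.resize(a,None,fx=2.5,fy=2.5,interpolation=cv2.INTER_CUBIC))
E
```

```text
(no output)
```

View pics/topz.png

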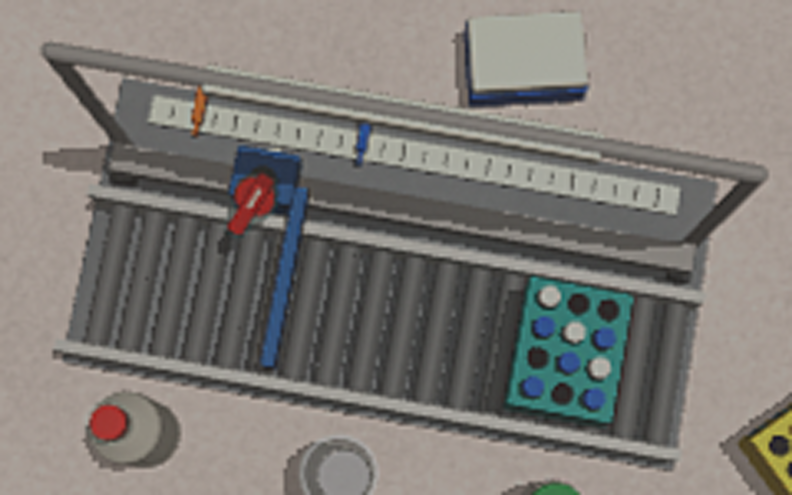

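View pics/sidez.png

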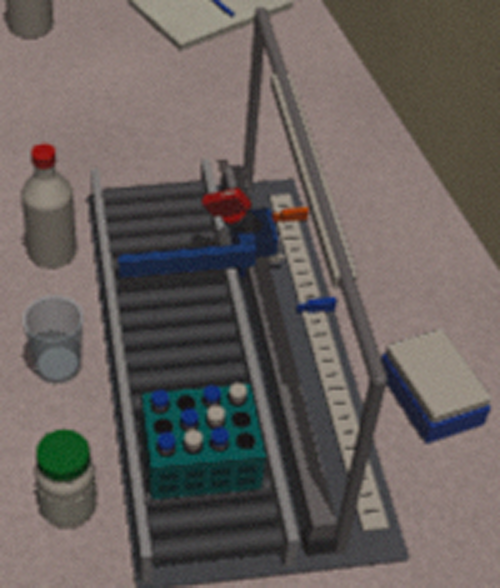

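```bash
cat > h.py <<'E'
import cv2, numpy as np
from scipy.spatial.transform import Rotation as Ro
class Cam:
    def __init__(s,c):
        s.im=np.array(c["pixels"]);s.R=np.array(c["R"]);s.t=np.array(c["t"]);s.c=-s.R.T@s.t
        s.f=(c["fx"],c["fy"],c["cx"],c["cy"]);s.hsv=cv2.cvtColor(s.im,cv2.COLOR_BGR2HSV)
    def ray(s,p):
        fx,fy,cx,cy=s.f;d=s.R.T@np.array([(p[0]-cx)/fx,(p[1]-cy)/fy,1]);return d/np.linalg.norm(d)
    def plane(s,p,z):
        d=s.ray(p);return s.c+d*(z-s.c[2])/d[2]
    def proj(s,X):
        q=s.R@np.array(X)+s.t;fx,fy,cx,cy=s.f;return np.array([fx*q[0]/q[2]+cx,fy*q[1]/q[2]+cy])
    def mask(s,lo,hi,roi=None):
        m=cv2.inRange(s.hsv,np.array(lo),np.array(hi))
        if roi:
            k=np.zeros_like(m);x0,y0,x1,y1=roi;k[y0:y1,x0:x1]=255;m&=k
        return m
def tri(ca,pa,cb,pb):
    A=[];b=[]
    for c,p in((ca,pa),(cb,pb)):
        d=c.ray(p);P=np.eye(3)-np.outer(d,d);A.append(P);b.append(P@c.c)
    X=np.linalg.lstsq(np.vstack(A),np.hstack(b),rcond=None)[0]
    return X,[np.linalg.norm(A[i]@X-b[i]) for i in(0,1)]
def cents(m,amin=4):
    n,l,st,ce=cv2.connectedComponentsWithStats(m)
    return [(ce[i].round(2).tolist(),st[i].tolist()) for i in range(1,n) if st[i][4]>=amin]
def save(name,im,k=1,roi=None):
    if roi: im=im[roi[1]:roi[3],roi[0]:roi[2]]
    cv2.imwrite("pics/"+name,cv2.resize(im,None,fx=k,fy=k,interpolation=cv2.INTER_CUBIC))
E
python3 - <<'E'
from workcell import bot
from h import *
T=Cam(bot.read_camera("top"));S=Cam(bot.read_camera("side"))
import pickle
rt=(190,100,420,250); rs=(290,100,460,310)
for n,C,r in(("T",T,rt),("S",S,rs)):
    print(n,"red",cents(C.mask((0,130,60),(6,255,255),r)|C.mask((173,130,60),(180,255,255),r)))
    print(n,"orange",cents(C.mask((7,150,100),(16,255,255),r)))
    print(n,"blue",cents(C.mask((105,120,40),(125,255,255),r)))
    print(n,"teal",cents(C.mask((80,120,40),(98,255,255),r),30))
# walls: bright gray low-sat columns in top image
for x in range(215,385,20):
    col=T.hsv[100:250,x]; print(x,[ (i+100,int(col[i,2])) for i in range(150) if col[i,1]<40 and col[i,2]>120 and i>40 and i<145])
E
```

```text
T red [([260.74, 160.69], [254, 153, 14, 18, 141]), ([217.33, 227.54], [212, 223, 11, 10, 91])]
T orange [([244.81, 132.56], [243, 127, 5, 13, 27])]
T blue [([358.5, 127.0], [356, 127, 6, 1, 6]), ([330.6, 128.9], [327, 128, 9, 2, 10]), ([345.0, 128.0], [339, 128, 13, 1, 13]), ([294.6, 141.3], [293, 138, 4, 9, 20]), ([265.76, 146.14], [257, 144, 19, 5, 29]), ([256.0, 153.62], [255, 150, 4, 9, 16]), ([270.74, 180.14], [264, 155, 14, 56, 248]), ([349.5, 198.5], [347, 196, 6, 6, 32]), ([367.78, 201.96], [365, 200, 6, 5, 27]), ([357.0, 209.5], [354, 207, 7, 6, 30]), ([346.0, 216.66], [343, 214, 7, 6, 32]), ([364.63, 220.37], [362, 218, 6, 6, 30])]
T teal [([356.84, 205.59], [338, 184, 39, 44, 740])]
S red [([350.67, 156.54], [341, 150, 19, 15, 176])]
S orange [([375.88, 159.38], [369, 158, 15, 5, 32])]
S blue [([339.39, 177.0], [307, 159, 64, 27, 577]), ([387.03, 196.51], [379, 194, 15, 6, 61]), ([436.25, 240.09], [413, 217, 43, 35, 207]), ([344.44, 231.9], [342, 229, 6, 7, 39]), ([323.54, 233.77], [321, 231, 6, 7, 39]), ([335.39, 241.29], [333, 238, 6, 7, 38]), ([326.16, 250.82], [323, 2
[... 2418 characters left out ...]
(144, 140), (145, 177), (146, 144), (150, 131), (151, 176), (152, 171), (153, 169), (154, 170), (155, 170), (156, 170), (157, 174), (158, 171), (167, 129), (173, 143), (174, 136), (181, 165), (182, 164), (183, 161), (230, 169), (231, 167), (232, 164), (237, 167), (238, 167), (239, 164), (240, 164), (241, 163), (242, 162), (243, 165), (244, 169)]
375 [(141, 168), (142, 162), (144, 123), (145, 130), (149, 142), (154, 163), (155, 172), (156, 171), (157, 170), (158, 172), (159, 172), (160, 173), (161, 171), (162, 125), (176, 141), (177, 139), (178, 136), (184, 139), (185, 166), (186, 164), (187, 163), (233, 123), (234, 169), (235, 166), (236, 162), (241, 175), (242, 167), (243, 164), (244, 164)]
```

```bash
python3 - <<'E'
from workcell import bot
from h import *
T=Cam(bot.read_camera("top"));S=Cam(bot.read_camera("side"))
nr=[(215,206),(235,210),(255,213.4),(275,217),(295,220.5),(315,224),(335,227.6),(355,231),(375,234.6)]
fr=[(215,157.7),(235,161),(295,171.7),(315,175),(335,178.8),(355,182),(375,185.7)]
N=np.array([T.plane(p,.058) for p in nr])[:,:2];F=np.array([T.plane(p,.058) for p in fr])[:,:2]
for P in(N,F):
    k=np.polyfit(P[:,1],P[:,0],1);print(k,np.degrees(np.arctan(k[0])),np.abs(np.polyval(k,P[:,1])-P[:,0]).max())
kn=np.polyfit(N[:,1],N[:,0],1);kf=np.polyfit(F[:,1],F[:,0],1)
a=np.arctan((kn[0]+kf[0])/2);yl=np.array([np.sin(a),np.cos(a)]);xl=np.array([np.cos(a),-np.sin(a)])
ox=(N@xl).mean()/2+(F@xl).mean()/2
print("yl",yl,"ox",ox,"sep",(F@xl).mean()-(N@xl).mean())
def L(X): return np.array([X[:2]@xl-ox,X[:2]@yl,X[2]]).round(4)
K,e=tri(T,(260.74,160.69),S,(350.67,156.54));print("knob",K,L(K),e)
for n,C,p,z in(("orT",T,(244.81,132.56),.026),("orS",S,(375.88,159.38),.026),("blT",T,(294.6,141.3),.026),("blS",S,(387.03,196.51),.026),("crT",T,(356.84,205.59),.107)):
    X=C.plane(p,z);print(n,X.round(4),L(X))
arm=[T.plane(p,.088) for p in((276,157),(266,211))];print("arm",[L(p) for p in arm])
X=T.plane((217.33,227.54),.16);print("bottle",X,L(X))
c=cents(T.mask((40,100,30),(80,255,255),(320,230,380,280)),20);print(c);X=T.plane(c[0][0],.1);print("jar",X,L(X))
X=T.plane((287,242),.085);print("beaker",X,L(X))
np.savez("lane.npz",xl=xl,yl=yl,ox=ox)
E
```

```text
[0.14790697 0.46087997] 8.41344672815936 0.0007789574089312468
[0.14785025 0.60427535] 8.41026630396602 0.0004917864888523971
yl [0.14628774 0.98924208] ox 0.5268485218733936 sep 0.1418535228955437
knob [0.62003535 0.09439723 0.12466985] [0.0727 0.1841 0.1247] [np.float64(0.0009348381493474721), np.float64(0.0009348381493478868)]
orT [0.728 0.16  0.026] [0.1699 0.2648 0.026 ]
orS [0.7309 0.16   0.026 ] [0.1727 0.2652 0.026 ]
blT [0.7051 0.0068 0.026 ] [0.1697 0.1099 0.026 ]
blS [0.708  0.0024 0.026 ] [0.1731 0.106  0.026 ]
crT [ 0.5029 -0.1775  0.107 ] [-0.0034 -0.1021  0.107 ]
arm [array([0.0977, 0.1488, 0.088 ]), array([-0.0612,  0.1476,  0.088 ])]
bottle [0.42701377 0.19657403 0.16      ] [-0.1332  0.2569  0.16  ]
[([352.92, 255.45], [344, 247, 19, 18, 265])]
jar [ 0.36425141 -0.16949839  0.1       ] [-0.1417 -0.1144  0.1   ]
beaker [0.39657512 0.01529483 0.085     ] [-0.1368  0.0731  0.085 ]
```

```bash
cat >> h.py <<'E'
z_=np.load("lane.npz") if __import__("os").path.exists("lane.npz") else None
if z_ is not None:
    xl=np.append(z_["xl"],0);yl=np.append(z_["yl"],0);ox=float(z_["ox"]);zl=np.array([0,0,1.])
    def W(x,y,z): return xl*(ox+x)+yl*y+zl*z
    def L(X): X=np.array(X);return np.array([X@xl-ox,X@yl,X[2]])
    def axis(deg=35): a=np.radians(deg);return np.cos(a)*zl-np.sin(a)*xl
    def toolrot(jaw,deg=35):
        """tool z=-axis, tool x = lane-y turned by jaw rad CCW about the knob axis"""
        n=axis(deg);x=Ro.from_rotvec(n*jaw).apply(yl);z=-n
        return Ro.from_matrix(np.c_[x,np.cross(z,x),z]).as_rotvec()
E
python3 - <<'E'
from workcell import bot
from h import *
R=Ro.from_rotvec(bot.current_tool_rot()).as_matrix();w=Cam(bot.read_camera("wrist"))
print("cam in tool",R.T@(w.c-bot.current_ee_pos()),(w.R@R).round(2))
g=W(.0727,.1841,.1247)
for s in (0,.07):
  for y in(.184,.265):
    for j in np.arange(-1,1.01,.5):
      for f in(0,np.pi):
        q=bot.inverse_kinematics(W(.0727,y,.127)+axis()*(s-.016),toolrot(j+f)); print(s,y,round(j,1),"F" if f else "0",None if q is None else np.round(q,2))
E
```

```text
cam in tool [-0.0004694  -0.07365736 -0.17095789] [[ 1.    0.    0.  ]
 [-0.    0.97 -0.26]
 [-0.    0.26  0.97]]
0 0.184 -1.0 0 [ 0.    0.06  2.04 -0.2   0.44 -0.27]
0 0.184 -1.0 F [ 0.    0.06  2.04 -0.2   0.44  2.87]
0 0.184 -0.5 0 [ 0.    0.06  2.04 -0.2   0.44 -0.77]
0 0.184 -0.5 F [ 0.    0.06  2.04 -0.2   0.44  2.37]
0 0.184 0.0 0 [ 0.    0.06  2.04 -0.2   0.44 -1.27]
0 0.184 0.0 F [ 0.    0.06  2.04 -0.2   0.44  1.87]
0 0.184 0.5 0 [ 0.    0.06  2.04 -0.2   0.44 -1.77]
0 0.184 0.5 F [ 0.    0.06  2.04 -0.2   0.44  1.37]
0 0.184 1.0 0 [ 0.    0.06  2.04 -0.2   0.44 -2.27]
0 0.184 1.0 F [ 0.    0.06  2.04 -0.2   0.44  0.87]
0 0.265 -1.0 0 [ 0.17  0.16  1.94 -0.39  0.49  0.04]
0 0.265 -1.0 F None
0 0.265 -0.5 0 [ 0.17  0.16  1.94 -0.39  0.49 -0.46]
0 0.265 -0.5 F [ 0.17  0.16  1.94 -0.39  0.49  2.68]
0 0.265 0.0 0 [ 0.17  0.16  1.94 -0.39  0.49 -0.96]
0 0.265 0.0 F [ 0.17  0.16  1.94 -0.39  0.49  2.18]
0 0.265 0.5 0 [ 0.17  0.16  1.94 -0.39  0.49 -1.46]
0 0.265 0.5 F [ 0.17  0.16  1.94 -0.39  0.49  1.68]
0 0.265 1.0 0 [ 0.17  0.16  1.94 -0.39  0.49 -1.96]
0 0.265 1.0 F [ 0.17  0
[... 403 characters left out ...]
7  0.57 -1.79]
0.07 0.184 0.5 F [ 0.01 -0.13  2.1  -0.17  0.57  1.35]
0.07 0.184 1.0 0 [ 0.01 -0.13  2.1  -0.17  0.57 -2.29]
0.07 0.184 1.0 F [ 0.01 -0.13  2.1  -0.17  0.57  0.85]
0.07 0.265 -1.0 0 [ 0.2  -0.02  2.   -0.34  0.61  0.  ]
0.07 0.265 -1.0 F None
0.07 0.265 -0.5 0 [ 0.2  -0.02  2.   -0.34  0.61 -0.5 ]
0.07 0.265 -0.5 F [ 0.2  -0.02  2.   -0.34  0.61  2.64]
0.07 0.265 0.0 0 [ 0.2  -0.02  2.   -0.34  0.61 -1.  ]
0.07 0.265 0.0 F [ 0.2  -0.02  2.   -0.34  0.61  2.14]
0.07 0.265 0.5 0 [ 0.2  -0.02  2.   -0.34  0.61 -1.5 ]
0.07 0.265 0.5 F [ 0.2  -0.02  2.   -0.34  0.61  1.64]
0.07 0.265 1.0 0 [ 0.2  -0.02  2.   -0.34  0.61 -2.  ]
0.07 0.265 1.0 F [ 0.2  -0.02  2.   -0.34  0.61  1.14]
```

```bash
python3 - <<'E'
from workcell import bot
from h import *
c=bot.current_clock()
g=W(.0727,.1841,.127)
bot.goto(g+axis()*.19,toolrot(0.))
print(bot.current_clock()-c,L(bot.current_ee_pos()))
w=Cam(bot.read_camera("wrist"));save("w1.png",w.im)
bot.line_to(g+axis()*.09,max_speed=.15)
w=Cam(bot.read_camera("wrist"));save("w2.png",w.im)
print(bot.current_clock(),bot.current_joints())
E
```

```text
1.9667 [-0.03635077  0.18465536  0.28269736]
3.2833 [ 0.0238823  -0.23274615  2.12205781 -0.16071646  0.65275876 -1.30274682]
```

View pics/w1.png

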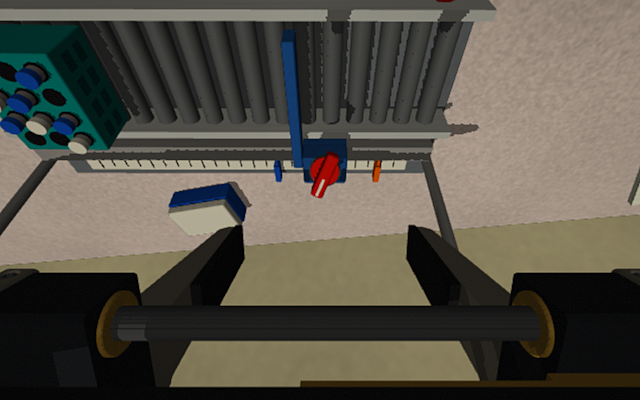

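View pics/w2.png

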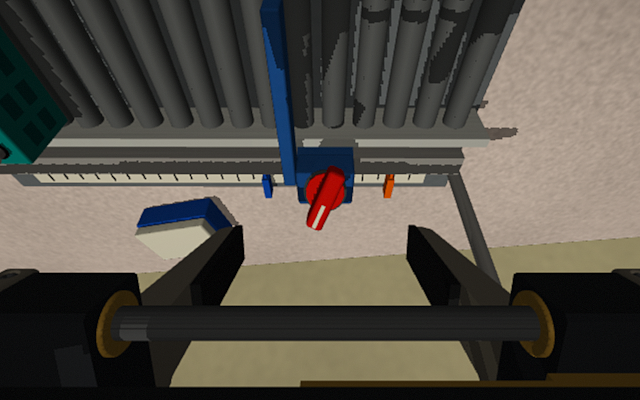

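```bash
python3 - <<'E'
import cv2
a=cv2.imread("pics/w2.png")[130:250,240:420]; cv2.imwrite("pics/w2z.png",cv2.resize(a,None,fx=4.4,fy=4.4,interpolation=cv2.INTER_CUBIC))
E
```

```text
(no output)
```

View pics/w2z.png

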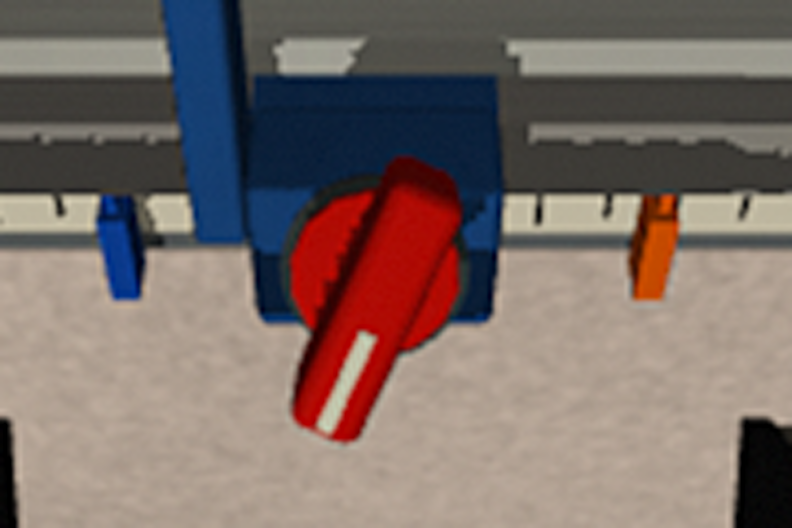

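```bash
python3 - <<'E'
from workcell import bot
from h import *
w=Cam(bot.read_camera("wrist"))
n=axis()
def cast(p,X0):
    d=w.ray(p);return w.c+d*((X0-w.c)@n)/(d@n)
zz=lambda x,y:(x/4.4+240-.35,y/4.4+130-.35)
G=W(.0727,.1841,.128)
u=np.cross(yl,n) # n x? 
e1=-np.cross(n,yl) # approx +xl down-slope
def pl(X): return np.array([(X-G)@e1,(X-G)@yl])
for nm,a,b,h in(("bar",(427,178),(330,437),.009),("stripe",(370,335),(325,432),.009)):
    A=cast(zz(*a),G+n*h);B=cast(zz(*b),G+n*h);d=pl(B)-pl(A)
    print(nm,pl(A),pl(B),"mid",(pl(A)+pl(B))/2,"len",np.linalg.norm(d),"ang",np.arctan2(d[1],d[0]), L((A+B)/2))
# disc: circle left extreme (288,265), right extreme(468,265); bottom 352
for p in((290,265),(466,265),(378,176),(378,352)):
    print("disc",pl(cast(zz(*p),G-n*.021)))
print(e1@xl,e1[2])
for n_,m in(("or",w.mask((7,150,60),(16,255,255),(360,165,420,210))),("bl",w.mask((105,150,60),(125,255,255),(258,165,276,205)))):
    c=cents(m);print(n_,c)
    for cc,_ in c: X=w.plane(cc,.024);print(L(X))
E
```

```text
bar [-0.02501428  0.00910406] [ 0.02429567 -0.00861017] mid [-0.00035931  0.00024695] len 0.05239527446570808 ang -0.3448848275383746 [0.06724349 0.18434695 0.13516628]
stripe [ 0.00429574 -0.00109448] [ 0.02329736 -0.00953911] mid [ 0.01379655 -0.00531679] len 0.02079358233107485 ang -0.41820055343144097 [0.07883928 0.17878321 0.14328574]
disc [-0.00136899 -0.01745361]
disc [-0.00138224  0.01828903]
disc [-0.01971356  0.00040357]
disc [0.01715262 0.00043255]
0.8191520442889918 0.573576436351046
or [([388.05, 185.27], [383, 174, 11, 24, 195])]
[0.17432563 0.26448939 0.024     ]
bl [([266.33, 185.13], [262, 174, 10, 23, 156])]
[0.17414014 0.10914303 0.024     ]
```

```bash
python3 - <<'E'
from workcell import bot
from h import *
G=W(.0724,.1843,.128);n=axis();psi=-.38
bot.set_gripper(.55,30)
bot.line_to(G+n*.05,rot=toolrot(psi))
bot.line_to(G-n*.016,max_speed=.08)
print(bot.current_contact_force(),bot.current_ft_torque())
bot.set_gripper(0.,60);bot.hold(.2)
print(bot.current_opening()*92,bot.current_contact_force().round(2),bot.current_ft_torque().round(3),bot.current_clock())
print(L(bot.current_ee_pos()+n*.016))
T=Cam(bot.read_camera("top"));S=Cam(bot.read_camera("side"));w=Cam(bot.read_camera("wrist"))
save("s3.png",S.im,3,(260,75,460,265));save("w3.png",w.im)
E
```

```text
[0.27095955 0.07901229 0.07553585] [0.02485222 0.29724235 0.03914566]
13.26653011542226 [-27.04  -8.24  25.82] [-1.665  1.459 -1.213] 6.5333
[0.07230917 0.18307293 0.13036325]
```

View pics/s3.png

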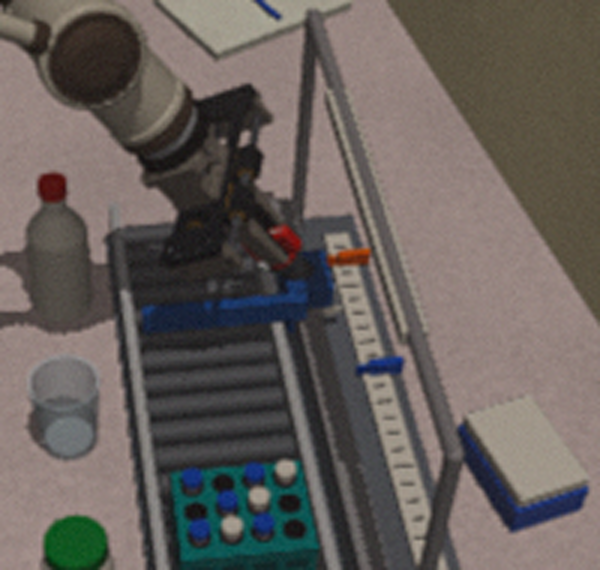

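View pics/w3.png

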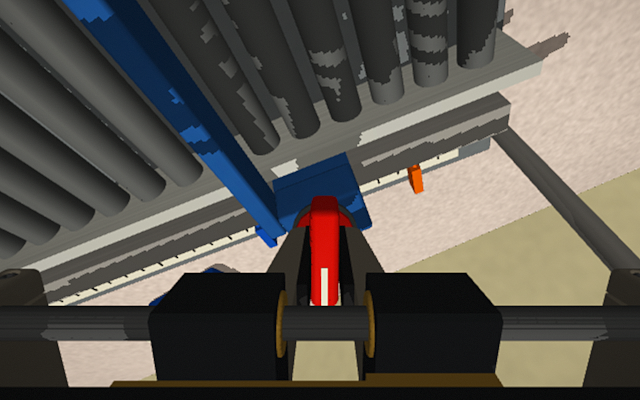

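```bash
python3 - <<'E'
from workcell import bot
from h import *
G=W(.0724,.1843,.128);n=axis();psi=-.38
pr=lambda s:print(s,bot.current_clock(),round(float(bot.current_opening()*92),2),bot.current_contact_force().round(2),bot.current_ft_torque().round(3),L(bot.current_ee_pos()+n*.011).round(4))
bot.set_gripper(.35,30);bot.hold(.2);pr("open")
bot.line_to(G-n*.011,max_speed=.05);pr("up")
bot.set_gripper(0.,25);bot.hold(.3);pr("25N")
bot.set_gripper(0.,60);bot.hold(.3);pr("60N")
E
```

```text
open 7.35 32.1 [-7.53 12.93 14.78] [1.531 0.113 1.026] [0.0776 0.1876 0.1284]
up 7.6 32.13 [-0.27 -0.33 -0.48] [0.061 0.286 0.043] [0.0724 0.1844 0.1282]
25N 8.3083 13.83 [-0.72 -5.52 -1.07] [-0.762  0.543 -0.543] [0.072  0.1835 0.1273]
60N 8.825 13.79 [-0.28 -4.51 -1.91] [-0.746  0.531 -0.486] [0.072  0.1836 0.1273]
```

```bash
python3 - <<'E'
from workcell import bot
from h import *
n=axis()
q=bot.inverse_kinematics(W(.0724,.1843,.128)-n*.011,toolrot(-.38))
for d in(.15,.4,.7,1.0,1.12):
    p=q.copy();p[5]-=d;bot.set_joints(p)
    T=bot.current_ft_torque()
    print(d,bot.current_clock(),round(float(bot.current_opening()*92),2),bot.current_contact_force().round(1),"Tn",round(float(T@n),3),L(bot.current_ee_pos()+n*.011).round(4),(bot.current_joints()-p).round(3))
w=Cam(bot.read_camera("wrist"));save("w4.png",w.im)
E
```

```text
0.15 9.0917 13.23 [-0.3 -6.2 -1.7] Tn 0.155 [0.072  0.1837 0.1273] [-0.001  0.     0.001 -0.001  0.001  0.003]
0.4 9.4417 13.4 [ 2.8 -2.1 -4.5] Tn 0.091 [0.072  0.1844 0.1273] [ 0.     0.001  0.001  0.    -0.     0.006]
0.7 9.8333 13.68 [ 3.2  0.5 -8.1] Tn 0.058 [0.0719 0.1846 0.1273] [ 0.     0.001  0.001  0.    -0.     0.006]
1.0 10.225 13.49 [ 4.9  0.5 -9.5] Tn 0.091 [0.0718 0.1845 0.1272] [0.    0.001 0.001 0.    0.    0.006]
1.12 10.475 13.63 [  5.9   0.5 -10.3] Tn 0.113 [0.0718 0.1843 0.1272] [0.    0.    0.001 0.    0.    0.006]
```

View pics/w4.png

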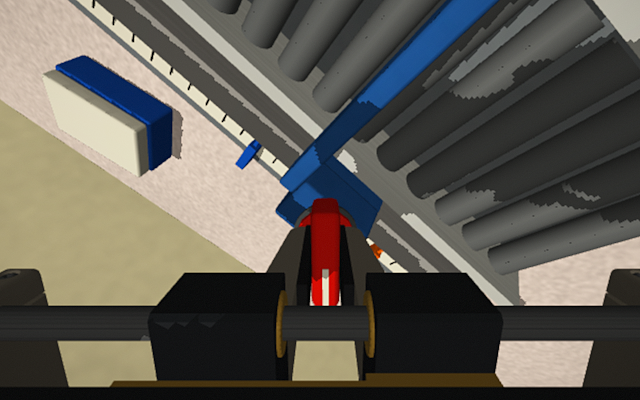

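```bash
python3 - <<'E'
from workcell import bot
from h import *
n=axis()
bot.line_to(W(.0724,.2245,.128)-n*.011,rot=toolrot(.74),max_speed=.06)
pr=lambda s:print(s,bot.current_clock(),round(float(bot.current_opening()*92),2),bot.current_contact_force().round(2),bot.current_ft_torque().round(3),L(bot.current_ee_pos()+n*.011).round(4))
pr("mid")
bot.line_to(W(.0724,.2647,.128)-n*.011,rot=toolrot(.74),max_speed=.06);pr("end")
T=Cam(bot.read_camera("top"));S=Cam(bot.read_camera("side"));w=Cam(bot.read_camera("wrist"))
save("s5.png",S.im,5,(330,130,450,230));save("w5.png",w.im);save("t5.png",T.im,5,(210,110,330,220))
E
```

```text
mid 11.3417 14.02 [  4.25   1.29 -14.94] [0.45  1.025 0.156] [0.0718 0.2245 0.1272]
end 12.1583 13.66 [  5.86   0.32 -17.21] [0.512 1.31  0.085] [0.0719 0.2648 0.1273]
```

View pics/s5.png

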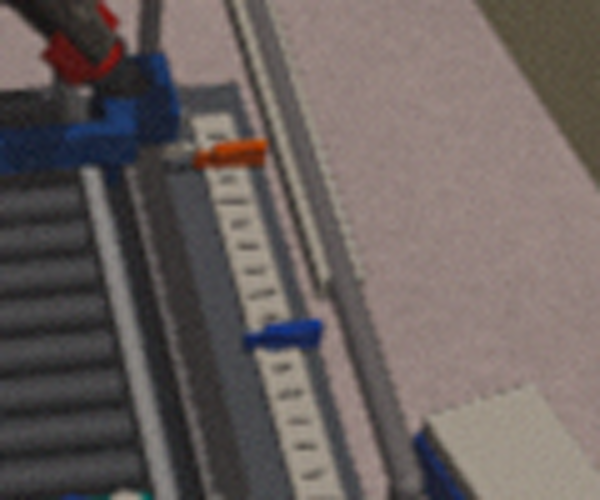

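View pics/w5.png

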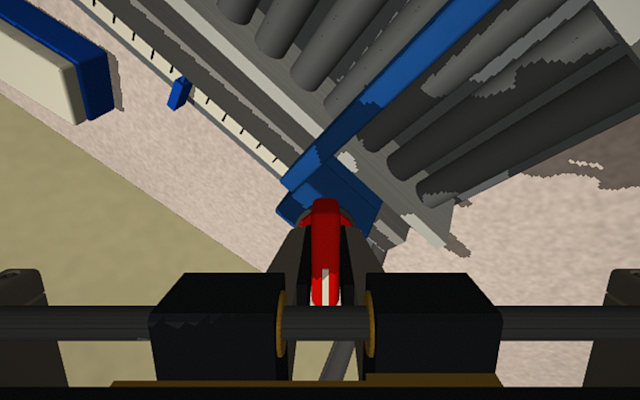

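View pics/t5.png

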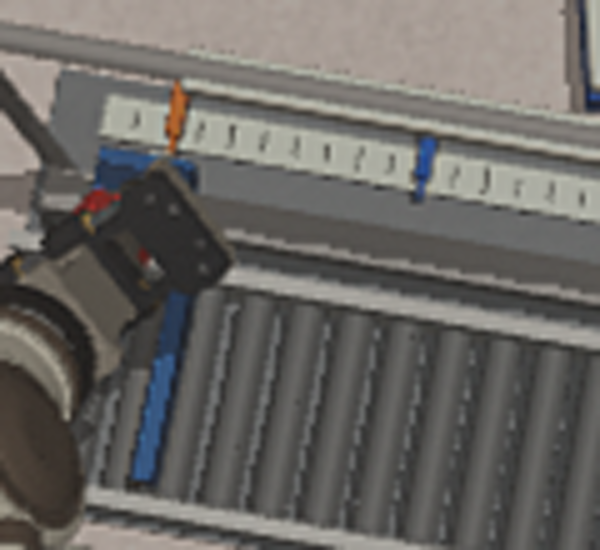

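```bash
python3 - <<'E'
from workcell import bot
from h import *
S=Cam(bot.read_camera("side"));T=Cam(bot.read_camera("top"))
for y in(.2597,.2647,.2697):
  print(y,[((S.proj(W(x,y,z))-[330,130])*5).round(0).tolist() for x,z in((.135,.025),(.15,.025),(.155,.028),(.19,.028))])
c=cents(T.mask((105,120,40),(125,255,255),(232,165,255,210)));print(c)
r=T.mask((100,100,40),(125,255,255),(232,168,255,208));ys,xs=np.nonzero(r)
for y in range(172,206,5): 
    e=xs[ys==y]; print(y,e.min(),e.max(),L(T.plane((e.min()-.5,y),.088))[:2].round(4),L(T.plane((e.max()+.5,y),.088))[:2].round(4)) if len(e) else 0
save("s6.png",S.im,10,(355,150,395,175))
E
```

```text
0.2597 [[172.0, 159.0], [196.0, 157.0], [204.0, 153.0], [258.0, 148.0]]
0.2647 [[171.0, 154.0], [194.0, 152.0], [202.0, 148.0], [257.0, 143.0]]
0.2697 [[169.0, 148.0], [192.0, 146.0], [201.0, 142.0], [255.0, 137.0]]
[([241.54, 187.91], [237, 169, 10, 37, 138])]
172 243 246 [0.0376 0.2352] [0.0396 0.2239]
177 242 245 [0.0228 0.2352] [0.0248 0.2239]
182 241 244 [0.008  0.2351] [0.01   0.2239]
187 240 243 [-0.0067  0.2351] [-0.0047  0.2238]
192 239 242 [-0.0214  0.235 ] [-0.0194  0.2238]
197 238 241 [-0.036  0.235] [-0.034   0.2238]
202 237 240 [-0.0506  0.2349] [-0.0486  0.2238]
```

View pics/s6.png

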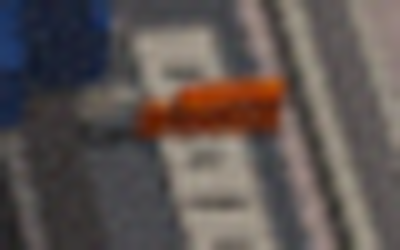

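```bash
python3 - <<'E'
from workcell import bot
from h import *
n=axis()
q=bot.inverse_kinematics(W(.0724,.2647,.128)-n*.011,toolrot(.74))
for d in(.3,.6,.8,.95,1.05,1.12,1.17,1.22,1.27,1.32):
    p=q.copy();p[5]+=d;bot.set_joints(p)
    T=bot.current_ft_torque();Tn=float(T@n)
    print(d,round(bot.current_clock(),2),round(float(bot.current_opening()*92),2),bot.current_contact_force().round(1),"Tn",round(Tn,3),L(bot.current_ee_pos()+n*.011).round(4),(bot.current_joints()-p).round(3)[5])
    if Tn<-.6: break
w=Cam(bot.read_camera("wrist"));save("w7.png",w.im)
E
```

```text
0.3 12.8 13.74 [  5.1   0.3 -16.8] Tn -0.118 [0.072  0.2643 0.1273] -0.0
0.6 13.19 13.5 [  5.   -0.7 -16.8] Tn -0.158 [0.0721 0.2642 0.1274] -0.0
0.8 13.5 13.4 [  4.9  -2.1 -16.3] Tn -0.105 [0.0721 0.264  0.1274] 0.0
0.95 13.77 13.42 [  4.3  -2.6 -16.5] Tn -0.093 [0.0721 0.2639 0.1274] 0.0
1.05 14.02 13.54 [  5.   -2.1 -16.3] Tn -0.008 [0.0721 0.2638 0.1274] -0.0
1.12 14.27 13.74 [  4.1  -3.6 -15.4] Tn -0.064 [0.0721 0.2638 0.1274] -0.0
1.17 14.52 13.54 [  4.3  -3.5 -15.2] Tn -0.066 [0.0721 0.2637 0.1274] -0.001
1.22 14.77 13.43 [  4.   -3.2 -15.1] Tn -0.005 [0.072  0.2637 0.1274] -0.001
1.27 15.02 13.44 [  4.8  -4.  -15.4] Tn 0.021 [0.072  0.2637 0.1274] -0.001
1.32 15.27 13.82 [  3.1  -3.9 -15.5] Tn 0.035 [0.072  0.2636 0.1274] -0.001
```

View pics/w7.png

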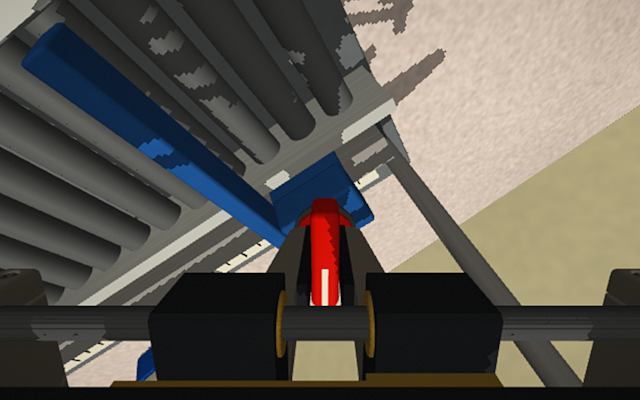

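```bash
python3 - <<'E'
from workcell import bot
from h import *
n=axis()
q=bot.inverse_kinematics(W(.0724,.2647,.128)-n*.011,toolrot(.74))
for d in(1.36,1.40,1.44,1.48):
    p=q.copy();p[5]+=d;bot.set_joints(p)
    T=bot.current_ft_torque();Tn=float(T@n)
    print(d,round(bot.current_clock(),2),round(float(bot.current_opening()*92),2),bot.current_contact_force().round(1),T.round(2),"Tn",round(Tn,3),"e6",bot.current_effort()[5].round(3),(bot.current_joints()-p).round(4)[5])
    if Tn<-.6: break
w=Cam(bot.read_camera("wrist"));save("w8.png",w.im)
E
```

```text
1.36 15.57 13.3 [  4.   -5.4 -15.2] [-0.67  1.33 -0.1 ] Tn 0.408 e6 0.445 -0.0021
1.4 15.82 13.62 [  3.1  -5.2 -15.2] [-0.97  1.33  0.46] Tn 1.039 e6 1.074 -0.0034
1.44 16.07 14.09 [  3.2  -3.3 -14.9] [-1.16  1.41  0.7 ] Tn 1.348 e6 1.379 -0.004
1.48 16.32 14.34 [  2.8  -4.5 -14.7] [-1.25  1.49  0.9 ] Tn 1.573 e6 1.635 -0.0046
```

View pics/w8.png

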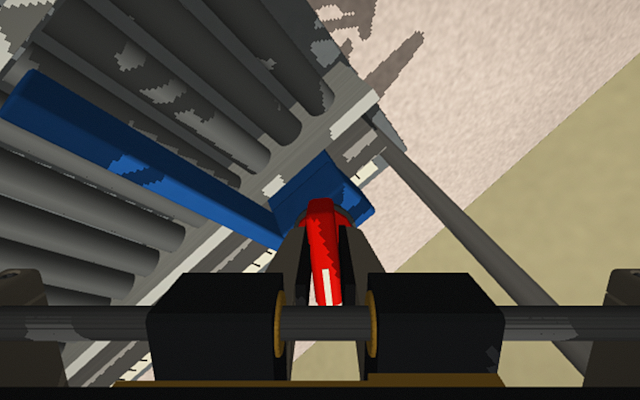

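```bash
python3 - <<'E'
from workcell import bot
from h import *
n=axis()
q=bot.inverse_kinematics(W(.0724,.2647,.128)-n*.011,toolrot(.74))
q[5]+=1.34;bot.set_joints(q)
print(bot.current_effort()[5])
bot.set_gripper(.4,30)
print(bot.current_contact_force(),bot.current_clock())
bot.line_to(W(.0724,.2647,.128)+n*.2,max_speed=.2)
S=Cam(bot.read_camera("side"));save("s9.png",S.im,10,(355,150,395,175))
T=Cam(bot.read_camera("top"));save("t9.png",T.im,5,(210,110,330,220))
print(bot.current_clock())
rv=Ro.from_matrix(np.c_[-yl,-xl,-zl]).as_rotvec()
for z in(.34,.38):print(bot.inverse_kinematics(W(.076,.2647,z),rv))
E
```

```text
0.08358405204489827
[-0.24147958  0.37210914 -0.55796321] 17.1417
18.45
[ 8.37933913e-02  3.33051134e-01  1.14689521e+00 -4.44089210e-16
  1.66164631e+00  1.80140431e+00]
[ 8.37933913e-02  3.37275977e-01  1.06483470e+00 -4.44089210e-16
  1.73948197e+00  1.80140431e+00]
```

View pics/s9.png

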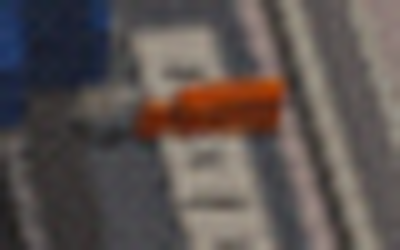

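View pics/t9.png

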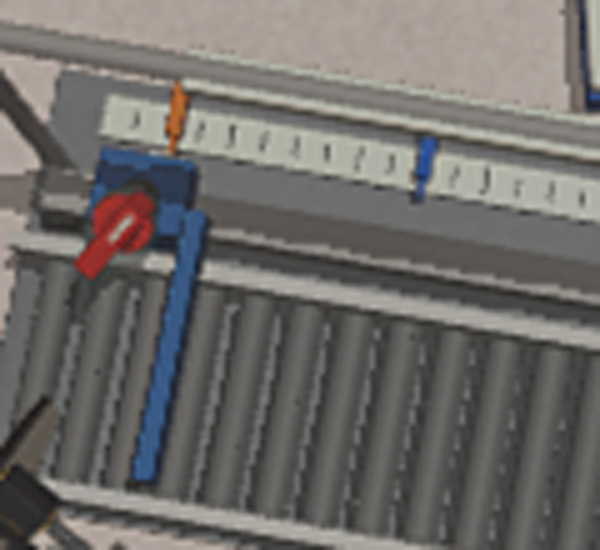

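The side crop shows the white pointer (about 110,110) butting against the orange tab (about 145,118). The top view shows the knob bar turned back to tight. I'll check the alignment from straight above with the wrist camera.

```bash
python3 - <<'E'
from workcell import bot
from h import *
rv=Ro.from_matrix(np.c_[-yl,-xl,-zl]).as_rotvec()
bot.goto(W(.0,.2647,.37),rv)
bot.line_to(W(.078,.2647,.34),max_speed=.2)
w=Cam(bot.read_camera("wrist"));save("w10.png",w.im);print(bot.current_clock(),L(w.c))
save("w10z.png",w.im,6,(260,50,390,140))
E
```

```text
21.0167 [0.14964623 0.26457862 0.51112211]
```

View pics/w10.png

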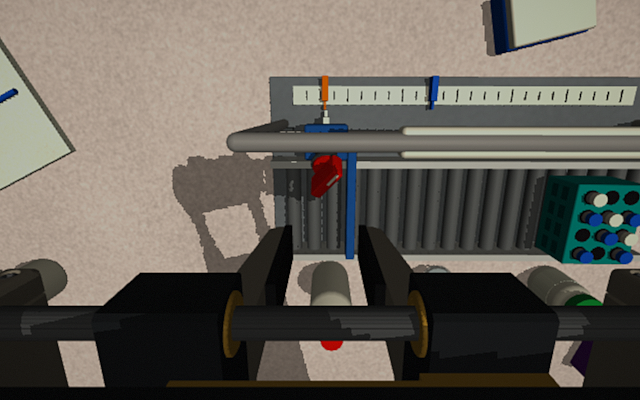

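View pics/w10z.png

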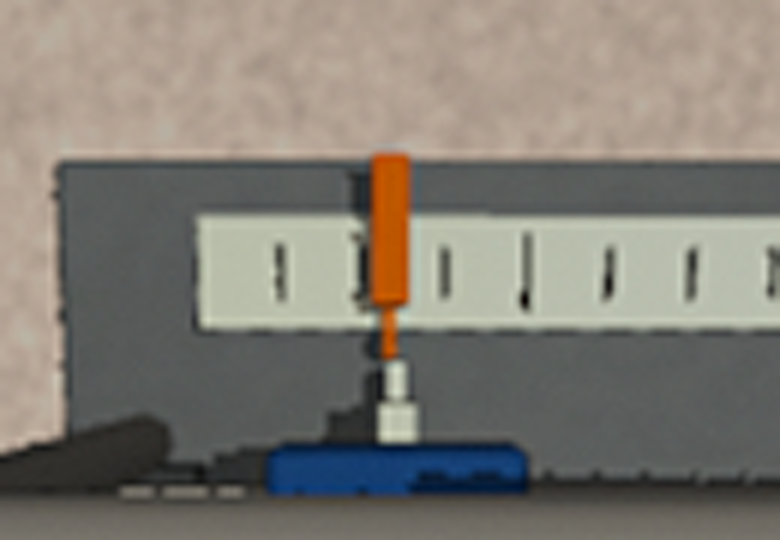

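The pointer tip (zoom x≈397) sits 7 zoomed pixels right of the orange tab's middle (≈390). That is about 1.7 mm short, so it is inside the 5 mm tolerance, and the stop is locked. Next is the crate.

```bash
python3 - <<'E'
from workcell import bot
from h import *
bot.line_to(W(-.02,.2647,.36),max_speed=.25)
for s in(1,-1):
    rv=Ro.from_matrix(np.c_[s*xl,-s*yl,-zl]).as_rotvec()
    for y,z in((-.195,.33),(-.195,.07),(.13,.07)):print(s,y,z,bot.inverse_kinematics(W(-.02,y,z),rv))
T=Cam(bot.read_camera("top"))
m=T.mask((80,100,30),(98,255,255),(320,170,400,240));ys,xs=np.nonzero(m)
r=cv2.minAreaRect(np.c_[xs,ys].astype(np.float32));print(r)
for p in cv2.boxPoints(r):print(p,L(T.plane(p,.105)).round(4))
save("t11.png",T.im,5,(310,160,430,260));print(bot.current_clock())
E
```

```text
1 -0.195 0.33 [-7.36706353e-01  2.41825598e-02  1.51542488e+00 -4.44089210e-16
  1.60198521e+00 -5.89891761e-01]
1 -0.195 0.07 [-7.36706353e-01  2.36951284e-01  1.81114849e+00 -4.44089210e-16
  1.09349288e+00 -5.89891761e-01]
1 0.13 0.07 [-1.26936896e-01  1.89629818e-01  1.86729234e+00 -4.44089210e-16
  1.08467050e+00  1.98776970e-02]
-1 -0.195 0.33 [-0.73670635  0.02418256  1.51542488  0.          1.60198521  2.55170089]
-1 -0.195 0.07 [-0.73670635  0.23695128  1.81114849  0.          1.09349288  2.55170089]
-1 0.13 0.07 None
((357.27197265625, 205.50401306152344), (32.73603820800781, 39.53369140625), 10.30484676361084)
[337.63196 222.02402] [-0.0581 -0.0569  0.105 ]
[344.70398 183.12802] [ 0.0539 -0.0582  0.105 ]
[376.912   188.98401] [ 0.0533 -0.1504  0.105 ]
[369.83997 227.88   ] [-0.0585 -0.148   0.105 ]
21.6167
```

View pics/t11.png

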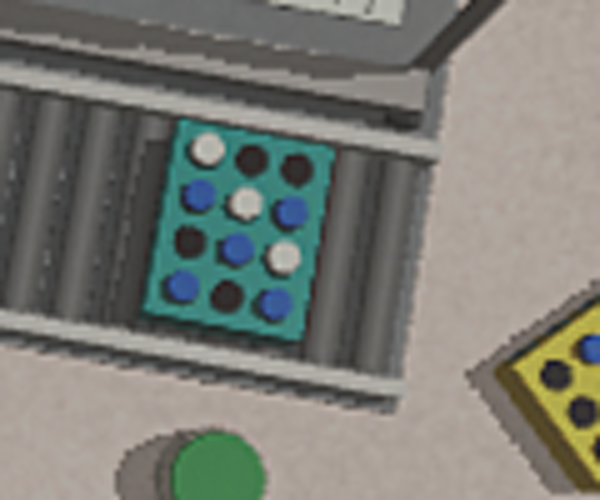

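```bash
python3 - <<'E'
from workcell import bot
from h import *
rv=Ro.from_matrix(np.c_[xl,-yl,-zl]).as_rotvec()
bot.set_gripper(.7,30)
bot.goto(W(-.015,-.195,.33),rv)
bot.line_to(W(-.015,-.195,.075),max_speed=.2)
print(bot.current_clock(),bot.current_contact_force())
y=-.195
bot.line_to(W(-.015,-.16,.075),max_speed=.06)
print(L(bot.current_ee_pos()),bot.current_contact_force())
T=Cam(bot.read_camera("top"));save("t12.png",T.im,4,(280,140,430,260))
S=Cam(bot.read_camera("side"));save("s12.png",S.im,3,(270,130,460,310));print(bot.current_clock())
E
```

```text
25.7 [ 0.52494004 -0.79489614 -0.0959705 ]
[-0.01494739 -0.15997272  0.0750399 ] [ 1.0299768  -0.60649519 -0.42892769]
26.5333
```

View pics/t12.png

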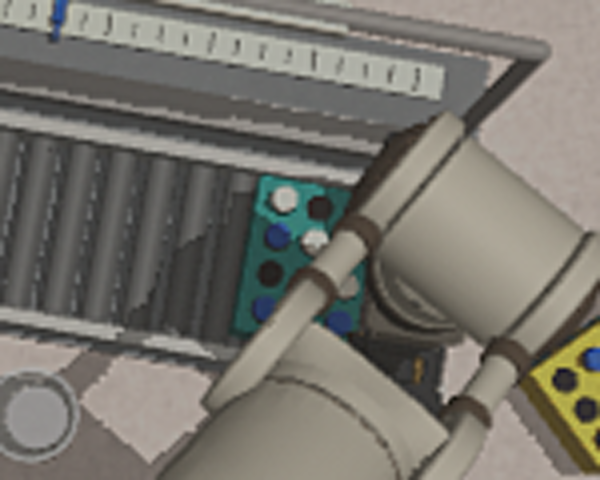

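View pics/s12.png

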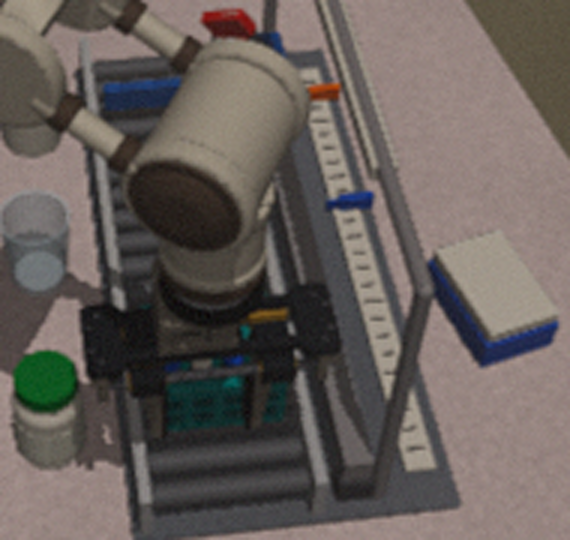

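```bash
python3 - <<'E'
from workcell import bot
from h import *
for y in(-.03,.07,.1):
    bot.line_to(W(-.015,y,.075),max_speed=.06)
    f=bot.current_contact_force();print(y,round(bot.current_clock(),2),L(bot.current_ee_pos()).round(4),"fy",round(float(f@yl),2),f.round(1))
    if abs(f@yl)>8: break
T=Cam(bot.read_camera("top"));save("t13.png",T.im,4,(200,120,350,260))
E
```

```text
-0.03 28.85 [-0.0151 -0.0301  0.075 ] fy 0.22 [-0.4  0.3  0. ]
0.07 30.67 [-0.0151  0.0698  0.0749] fy 0.37 [-0.2  0.4  0.6]
0.1 31.32 [-0.015   0.1003  0.075 ] fy -0.44 [-0.3 -0.4  1.7]
```

View pics/t13.png

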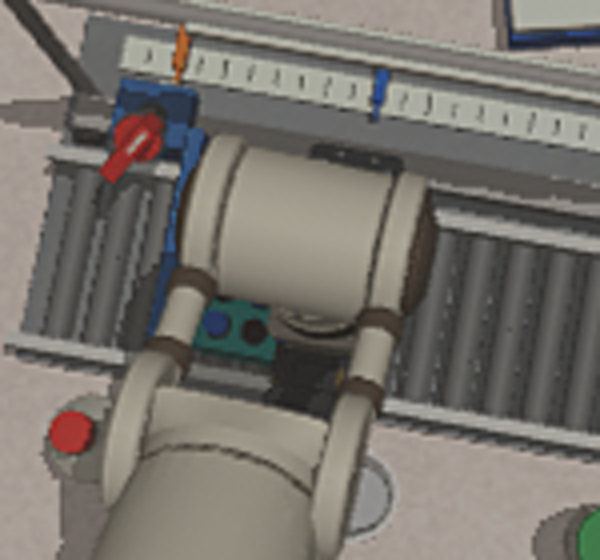

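```bash
python3 - <<'E'
from workcell import bot
from h import *
y=.1;f0=None
while y<.14:
    y+=.003
    bot.line_to(W(-.015,y,.075),max_speed=.03)
    f=bot.current_contact_force();fy=float(f@yl)
    print(round(y,3),round(bot.current_clock(),2),L(bot.current_ee_pos())[1].round(4),"fy",round(fy,2))
    if fy<-4: break
bot.hold(.3);print(bot.current_contact_force().round(1),bot.current_ft_torque().round(2))
T=Cam(bot.read_camera("top"));save("t14.png",T.im,4,(200,120,350,260));S=Cam(bot.read_camera("side"));save("s14.png",S.im,3,(270,110,460,290))
E
```

```text
0.103 31.62 0.103 fy 0.1
0.106 31.87 0.1061 fy -0.11
0.109 32.12 0.1092 fy -0.12
0.112 32.37 0.1122 fy -0.29
0.115 32.62 0.1152 fy -0.14
0.118 32.87 0.1182 fy 0.63
0.121 33.12 0.1212 fy -0.29
0.124 33.37 0.124 fy -1.37
0.127 33.62 0.1242 fy -12.3
[ -2.6 -11.1   0.7] [-2.02  0.38 -0.2 ]
```

View pics/t14.png

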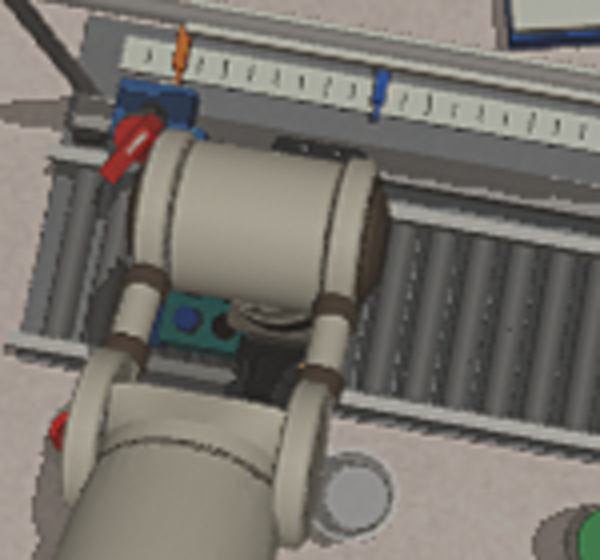

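```bash
python3 - <<'E'
from workcell import bot
from h import *
bot.line_to(W(-.015,.120,.075),max_speed=.02)
bot.line_to(W(-.015,.06,.075),max_speed=.06)
bot.line_to(W(-.015,.06,.33),max_speed=.2)
bot.goto(W(-.02,-.1,.36),bot.current_tool_rot())
bot.hold(.3)
print(bot.current_clock(),bot.current_contact_force().round(2))
T=Cam(bot.read_camera("top"));save("t15.png",T.im,5,(205,120,325,230));S=Cam(bot.read_camera("side"));save("s15.png",S.im,4,(290,110,440,250));
m=T.mask((80,100,30),(98,255,255),(220,160,330,240));ys,xs=np.nonzero(m)
r=cv2.minAreaRect(np.c_[xs,ys].astype(np.float32));print(r)
for p in cv2.boxPoints(r):print(p,L(T.plane(p,.105)).round(4))
m=T.mask((105,120,40),(125,255,255),(232,165,256,210));ys,xs=np.nonzero(m)
for y in range(172,206,8):
    e=xs[ys==y]; print(y,L(T.plane((e.max()+.5,y),.088))[:2].round(4)) if len(e) else 0
E
```

```text
38.0833 [ 0.6  -0.03  1.  ]
((258.962890625, 187.99285888671875), (33.5392951965332, 39.506874084472656), 10.885527610778809)
[238.7646  204.22397] [-0.0572  0.2241  0.105 ]
[246.22537 165.42795] [0.0551 0.2251 0.105 ]
[279.1612  171.76175] [0.0535 0.1299 0.105 ]
[271.7004  210.55777] [-0.0586  0.13    0.105 ]
172 [0.0391 0.2267]
180 [0.0197 0.2025]
188 [-0.0085  0.2289]
196 [-0.0317  0.2271]
204 [-0.0552  0.2282]
```

View pics/t15.png

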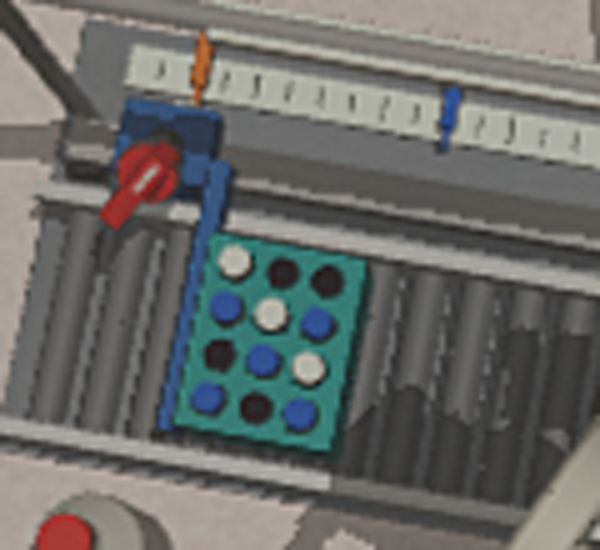

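View pics/s15.png

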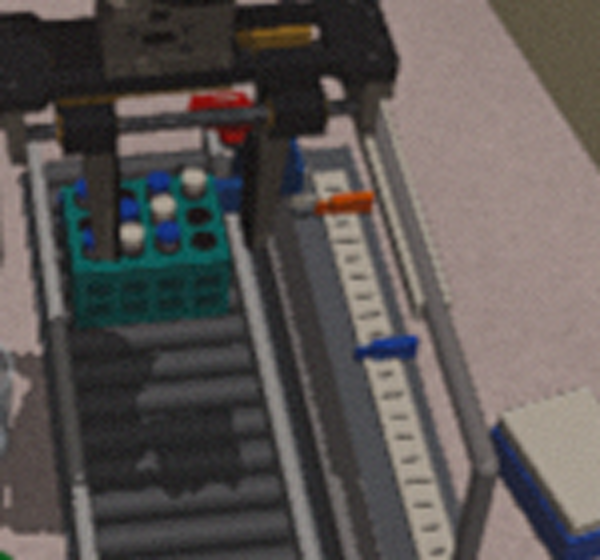

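The top view shows the crate's teal front edge (about 205,235 to 175,425) lying along the blue stop plate. I'll take one last look from above at the gap and the pointer.

```bash
python3 - <<'E'
from workcell import bot
from h import *
rv=Ro.from_matrix(np.c_[-yl,-xl,-zl]).as_rotvec()
bot.goto(W(.02,.224,.38),rv)
bot.line_to(W(.06,.224,.37),max_speed=.2);bot.hold(.2)
w=Cam(bot.read_camera("wrist"));save("w16.png",w.im);save("w16z.png",w.im,5,(250,60,400,180));print(bot.current_clock(),L(w.c),bot.current_contact_force().round(2))
E
```

```text
40.6833 [0.13138824 0.22378101 0.5420154 ] [-0.57 -0.84  0.54]
```

View pics/w16.png

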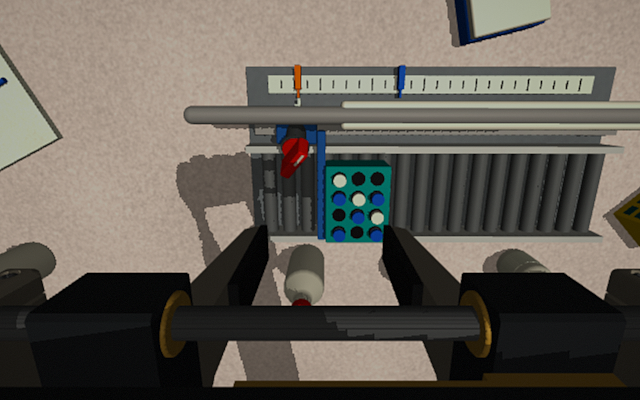

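View pics/w16z.png

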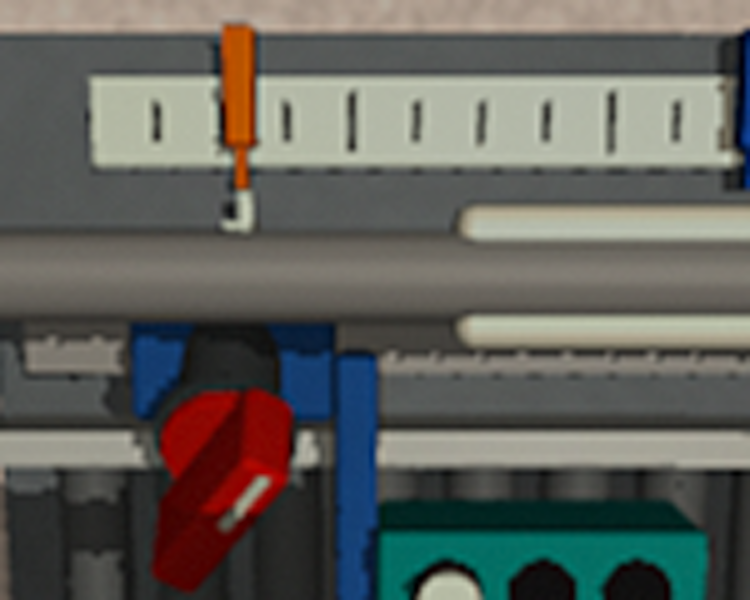

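The crate's front edge (zoom x≈378) meets the plate's face (≈377), and the pointer (≈244) is about 1 mm from the mark's middle (≈240). I'm handing it in.

```bash
python3 - <<'E'
from workcell import bot
bot.job_done();print(bot.current_clock())
E
```

```text
the job is handed in; nothing more can be done
the job is handed in; nothing more can be done
```

I freed the knob by turning it about 1.12 rad and slid the stop about 80 mm to the orange mark. I then turned the knob back onto its end stop and pushed the crate along the rollers until it met the stop with about 12 N. I let go, backed away and handed the job in at about 41 s of the 64 s allowed.

**Last checks:**
- **Pointer:** about 1 mm from the mark's middle in the final wrist view, and 1.7 mm in the wrist view before the push. The limit is 5 mm.
- **Knob:** the end-stop torque was felt when tightening. The angle itself was not measured after release, but the knob looked tight in the later views.
- **Crate:** its front is flush and square with the stop face, on the rollers, with no visible gap.
- **Wash bottle, beaker, jar and tip box:** they looked undisturbed where the pictures showed them, but I did not re-measure their positions.

**What went wrong or disagreed:**
- **First grasp:** the fingers were too deep and pressed on the knob with about 38 N. I reopened, raised the tool 5 mm and regripped before turning the knob.
- **Stop face position:** in the last top view the crate's edge partly hid the plate, so its face read 0.227–0.229 m along the lane (one stray row gave 0.2025 m). The clear view before the push gave 0.224 m. I relied on the final wrist view instead.

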